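# Roll the stop's knurled wheel until the jaw meets the mark

### The job

Set the length stop on the bench: with a fingertip on top of the knurled brass wheel, stroke it towards the fixed end stop, lifting and repeating, until the sliding jaw has closed the gap as far as the green gauge mark, with its red pointers standing on the green line. Move the jaw only by rolling the wheel, never by touching the jaw itself, and leave the jar, the wood offcut and the tin where they stand. Finish with the hand clear of everything.

Things in the scene. Friction and masses are not known exactly. Their poses are not given: they have to be found in the camera images.
- rig: base plate (110 x 330 mm) of the length stop, bolted down. Origin at the centre of its underside, z up, y along the stop. On it, on sprung rubber mounts, a grey bed 100 (x) x 320 (y) mm, top 28 mm above the bench: aluminium end stop (90 x 30 mm, 65 mm high) at y -145 to -115 mm, sliding jaw in the middle, wheel at y = +100 mm between black cheeks (x to +-23, y +54 to +146, 74 mm high)
- wheel: knurled brass wheel, 72 mm diameter, 24 mm wide; origin at its centre, 68 mm above the bench; x = its level axle, along the rig's x (y, z turn with it). Stroking its top (104 mm above the bench) to the rig's -y, towards the end stop, closes the jaw; back opens it; 36 mm of stroke = 5 mm of jaw. Under a finger, it sinks with the bed up to 8 mm, at 3 to 9 N. Rim friction 1.5 N; stays where left
- jaw: the sliding jaw, an aluminium block 60 (x) x 36 (y) x 40 mm high on the bed, axes as the rig's. Origin at the bottom middle of its front face (the one towards the end stop, -y), 28 mm above the bench. Red pointer fins 3 mm thick stick out on both sides to x = +-43 mm, flush with the front face; a red line tops that face. It closes towards the rig's -y
- mark: the gauge mark: a green line 4 mm wide (y) across the full width of the bed, fixed, origin at the middle of the line at the bed's top face, 28 mm above the bench; axes as the rig's. It lies somewhere between the jaw and the end stop. The stop is set when the jaw's front face stands on the line, at the mark's middle along the rig's y
- jar: a white plastic jar with black cap, 60 mm in diameter, 85 mm high, standing loose by the stop; origin at the centre of its underside
- offcut: a loose wood offcut 50 x 90 x 22 mm high; origin at the centre of its underside
- tin: a small loose steel tin, 58 mm in diameter, 60 mm high; origin at the centre of its underside

How it is judged (in metres and radians):
On the way:
1. a fingertip presses on the wheel while the gap is still open (contact force between the fingers and wheel above 1 N and y of jaw in the frame of mark above 0.005 m), for 0.05 s.
At the end, for the whole second after the job is handed in: the jaw's front face stands within 2 mm of the middle of the green mark (its pointers on the line), the jaw is at rest, and the jar, offcut and tin are within 15 mm of where they stood (y of jaw in the frame of mark between -0.002 and 0.002 m and linear speed of jaw below 0.003 m/s and distance of each of jar, offcut, tin from where it was at the start of the episode below 0.015 m); the robot touches nothing.
It fails at once if the robot touches the sliding jaw (contact force between any of the fingers, the arm and jaw above 1 N).
It fails at once if the jar, the offcut or the tin is pushed, tipped or lifted (distance of any of jar, offcut, tin from where it was at the start of the episode above 0.015 m or angle between any of jar, offcut, tin's own z axis and vertical above 0.3 rad).
It also fails if it takes over 64 s, if anything falls off the work surface, if the arm or the gripper's body presses on something with over 40 N, if the wrist force passes 120 N, or if a joint passes its speed limit or range.

### The arm

A 6-joint arm with a two-finger parallel gripper is mounted at the origin on the work surface. World frame = base frame: x ahead of the robot, y to its left, z up, the work surface at z = 0. Lengths are in mm, angles in rad, forces in N, time in s.
With the tool pointing down it reaches from about 400 to 925 mm from the base axis. Payload 12.5 kg.
Tool frame: the origin (TCP) lies on the mounting face of the last link; the fingertips stand 190 mm ahead of it and the grasp point (between the pads) lies 171 mm ahead of it (env.grasp_offset is the distance from the TCP to the grasp point, in mm); z points along the fingers, y is the direction in which the jaws open and shut (so a half turn about z gives the same grasp; the last joint's range is limited). The gripper opens to 95 mm and grips with 3 to 60 N. Pads are 20 mm wide; open, the fingers measure 119 mm over their backs; the gripper's body (75 mm by 180 mm) begins 59 mm behind the grasp point.
Start: joints at [1.17, 0.491, 1.559, -0, 1.092, -0.106], TCP at [181.569, 598.045, 404.761] pointing down, gripper open.
Joint ranges: [-3.1, 3.1], [-0.84, 2.19], [0.05, 2.79], [-1.13, 4.28], [0.06, 2.93], [-2.69, 2.69]. Speed limits (rad/s): [2.22, 2.22, 2.79, 3.14, 3.14, 3.14].

### API

Orientations are given as [roll, pitch, yaw] about the fixed x, y, z axes, in that order (R = Rz(yaw) Ry(pitch) Rx(roll)).
In Python, from cell import env, viewer gives the robot as it stands.
- The arm moves only by the tool play_rows, never from a script. Its argument "increments" is a list of rows, each an object of numbers: "dx", "dy", "dz": the shift along the tool's x, y, z in mm; "rx", "ry", "rz": the turn, a rotation vector about the tool's x, y, z in units of 6 degrees (1.0 is 6 degrees). A call has 1 to 8 rows; each row is the pose to reach, as a shift and turn from the pose measured when the call began, along the tool's axes at that moment; what a row does not reach only later rows make up. A row lasts 1/12 s, in which the tool goes at most 41.7 mm and 7.16 degrees, less where a joint would pass 70% of its speed; a pose out of reach is approached as far as the arm can. A call with a gripper value outside its range is refused whole. "fingers" is the opening, from 0 (shut) to 1 (fully open), set as the call begins (left out, the last holds). The fingers move at their own pace and stop on an object; the grip force is fixed at half the most. Time passes only in rows, so rows that repeat a pose let the fingers close. It gives the time, the measured TCP pose, the force and the opening at its end, in the units of the state.
- env.state(): the state, without advancing time (a new reading comes with each control period).
- viewer.read_camera(name): name is "scene" or "top"; returns a dict with "image" (420x560x3 uint8, red, green, blue), "fx", "fy", "cx", "cy" (pixels), "rvec" (rotation vector, rad) and "tvec" (3), from world to camera coordinates, as OpenCV has them. Camera axes: x right, y down, z forward; pixel columns grow to the right and rows downward; lengths in mm; the calibration is good to about 2 mm. A picture is of the moment at which its call begins. There is no depth.
- env.job_done(): hands the job in, once; it reports no verdict.
The state is a dict: "t": time; "joints": joint angles; "qvel": joint speeds; "tau": joint torques, N m; "eef_pos": TCP position; "tcp_rot": TCP orientation; "ft_force": force on the tool from outside, world axes, zero at the start; "moment": the same for the moment, N m; "opening": opening from 0.0 (shut) to 1.0 (fully open).
Only numpy, scipy, OpenCV 4.12 (cv2) and the standard library are available. Lean on these libraries where they do the work, as an engineer would, in place of code of your own. Each camera call takes 0.05 s, during which the arm holds its last target.

## Working session

There is one attempt and no reset: what is moved stays moved. The work goes in short steps, Python scripts to look and compute and a tool call to move; the robot and the scene stay as the last step left them, time stands still between calls to the robot, and variables do not carry over. Pictures are saved under pics/ and viewed, and the job is handed in when it is done.

Besides the shell and the picture viewer there is one more tool, called after "Request:" as name(argument=value, ...) on one line, values as JSON. play_rows: Moves the arm, as the interface text tells. Its arguments: {"type":"object","properties":{"increments":{"type":"array","items":{"type":"object","properties":{"dx":{"type":"number"},"dy":{"type":"number"},"dz":{"type":"number"},"rx":{"type":"number"},"ry":{"type":"number"},"rz":{"type":"number"}}}},"fingers":{"type":"number"}},"required":["increments"]}

```bash
mkdir -p pics; cat > h.py <<'E'
import numpy as np, cv2
from cell import env, viewer
def shot(name,fn=None):
    c=viewer.read_camera(name)
    if fn: cv2.imwrite('pics/'+fn,cv2.cvtColor(c['image'],cv2.COLOR_RGB2BGR))
    return c
def K(c): return np.array([[c['fx'],0,c['cx']],[0,c['fy'],c['cy']],[0,0,1.]])
def ray(c,u,v,z):
    R=cv2.Rodrigues(np.array(c['rvec'],float))[0];t=np.array(c['tvec'],float).ravel()
    d=R.T@np.linalg.inv(K(c))@np.array([u,v,1.]);o=-R.T@t
    return o+d*(z-o[2])/d[2]
def proj(c,p):
    return cv2.projectPoints(np.array(p,float).reshape(-1,3),np.array(c['rvec'],float),np.array(c['tvec'],float),K(c),None)[0].reshape(-1,2)
E
python3 - <<'E'
from h import *
for n in('scene','top'):
    c=shot(n,n+'1.png'); R=cv2.Rodrigues(np.array(c['rvec'],float))[0]; print(n,-R.T@np.array(c['tvec']).ravel(),c['fx'])
print(env.state())
E
```

```text
scene [1325.75753633  -47.73966821  506.16389054] 461.60410789814944
top [495.42160537 -26.32644528 816.28909875] 479.15875612706924
{'t': 0.1, 'joints': array([ 1.17040179e+00,  4.91532351e-01,  1.55940517e+00,  2.36696239e-05,
        1.09170228e+00, -1.05589105e-01]), 'qvel': array([-9.49885030e-04, -1.65976048e-03, -2.12537531e-03,  8.90959449e-05,
        1.21460668e-03,  4.86939274e-04]), 'tau': array([ 3.18152815e-03, -6.13630342e+01, -2.58607382e+01,  6.93941535e-02,
        4.71383147e-02, -4.95396807e-05]), 'eef_pos': array([181.55634817, 598.02262952, 404.19379707]), 'tcp_rot': array([-3.14055355e+00, -1.31238459e-04,  2.84677623e+00]), 'ft_force': array([1.02106788, 1.05891327, 0.86211305]), 'moment': array([ 0.01553001, -0.03634573,  0.00344412]), 'opening': 1.0009182342255012}
```

View pics/scene1.png

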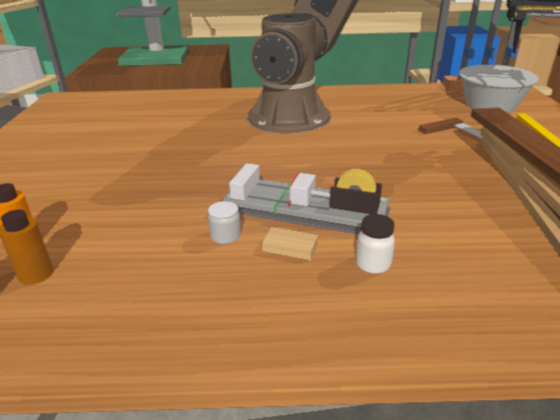

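View pics/top1.png

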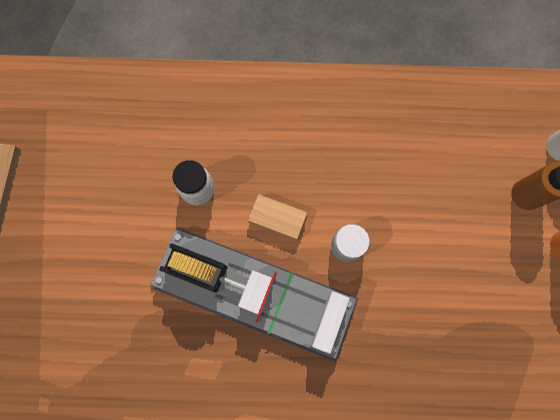

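The top view shows the brass wheel at about (193,266), the jaw's red line at (265,297), the green line at (281,303) and the end stop at (332,322). The jar cap is at (190,177), the offcut at (278,216) and the tin at (351,242).

```bash
cat >> h.py <<'E'
def masks(c):
    h=cv2.cvtColor(c['image'],cv2.COLOR_RGB2HSV).astype(int);H,S,V=h[...,0],h[...,1],h[...,2]
    return dict(green=(H>45)&(H<85)&(S>100)&(V>50), red=((H<6)|(H>174))&(S>150)&(V>80), brass=(H>19)&(H<32)&(S>120)&(V>70))
def pts(m,box):
    x0,y0,x1,y1=box; v,u=np.nonzero(m[y0:y1,x0:x1]); return np.c_[u+x0,v+y0].astype(float)
E
python3 - <<'E'
from h import *
c=shot('top'); m=masks(c); im=c['image']
cv2.imwrite('pics/crop1.png',cv2.resize(cv2.cvtColor(im[215:365,140:370],cv2.COLOR_RGB2BGR),None,fx=3.4,fy=3.4,interpolation=cv2.INTER_CUBIC))
for k,z in(('green',28),('red',68),('brass',95)):
    p=pts(m[k],(140,215,370,365)); 
    w=np.array([ray(c,u,v,z)[:2] for u,v in p]); r=cv2.minAreaRect(w.astype(np.float32)); print(k,len(p),p.mean(0),r, p.min(0),p.max(0))
E
```

```text
green 123 [279.71544715 303.15447154] ((511.1147766113281, -30.05406951904297), (3.6715683937072754, 103.35663604736328), 70.10502624511719) [267. 273.] [292. 333.]
red 85 [265.22352941 296.63529412] ((519.5458984375, -7.635215759277344), (3.394390106201172, 79.56678009033203), 70.07124328613281) [256. 272.] [275. 321.]
brass 240 [187.49166667 264.45416667] ((560.6824340820312, 103.32041931152344), (68.10494232177734, 23.728300094604492), 69.21174621582031) [169. 252.] [215. 281.]
```

View pics/crop1.png

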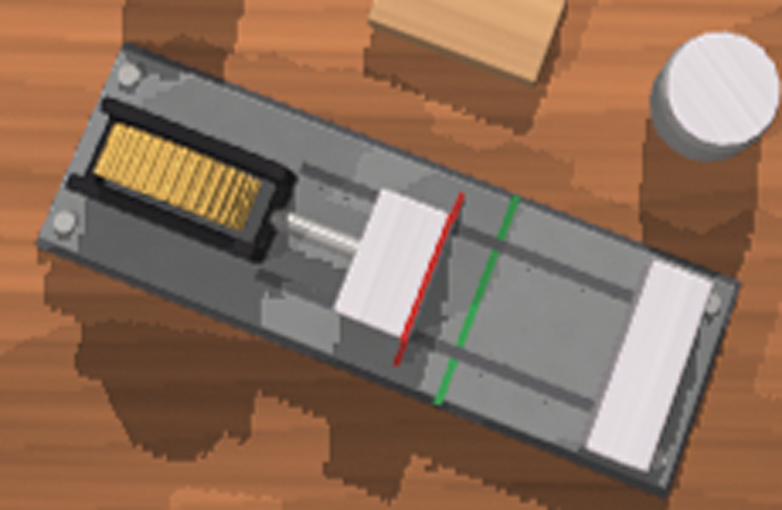

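```bash
python3 - <<'E'
from h import *
c=shot('top')
f=lambda a,b,z: ray(c,140+(a+.5)/3.4-.5,215+(b+.5)/3.4-.5,z)[:2]
q=[f(103,102,74),f(70,183,74),f(295,172,74),f(262,258,74)]
print(np.round(q,1),np.mean(q,0),[np.linalg.norm(q[0]-q[1]),np.linalg.norm(q[0]-q[2])])
ey=np.array([.340,.940]);ex=np.array([.940,-.340])
g=np.array([511.1,-30.05])
e=[f(655,260,93),f(713,285,93),f(585,448,93),f(645,470,93)]
print('endstop',np.mean(e,0),'->wheel',np.mean(e,0)+230*ey)
w=np.mean(q,0); print('mark rel wheel',(g-w)@ex,(g-w)@ey)
# scene: brass silhouette
s=shot('scene');m=masks(s)['brass'];p=pts(m,(325,160,390,200));print(p.min(0),p.max(0),p.mean(0))
wc=np.r_[w,68]
print(proj(s,[wc+np.r_[0,0,36],wc, wc+np.r_[36*ey,0],wc-np.r_[36*ey,0],wc+np.r_[12*ex,36],wc-np.r_[12*ex,-36]]))
for k,z in(('red',68),('green',28)):
    p=pts(masks(s)[k],(230,160,390,230));print(k,len(p),p.mean(0),ray(s,*p.mean(0),z))
E
```

```text
[[594.8 143.5]
 [557.5 155.8]
 [565.   54.1]
 [526.1  67.1]] [560.83713386 105.1067997 ] [np.float64(39.272657569957204), np.float64(94.25592228280125)]
endstop [ 483.89633279 -105.35658664] ->wheel [562.09633279 110.84341336]
mark rel wheel -0.7995939290931106 -143.95801723163757
[337. 169.] [375. 192.] [357.25967742 180.16129032]
[[356.45228899 170.916659  ]
 [355.07949588 187.70849057]
 [374.01800015 190.45553727]
 [336.57108212 185.02382888]
 [355.23077773 173.80175565]
 [357.64710816 168.09460658]]
red 5 [288.6 203.2] [611.17456965 -23.76099477  68.        ]
green 18 [278.44444444 202.66666667] [542.92662337 -41.64557665  28.        ]
```

Request:
play_rows(fingers=0, increments=[{"dx": -33, "dy": -22}, {"dx": -66, "dy": -45}, {"dx": -99, "dy": -67, "rz": 0.25}, {"dx": -132, "dy": -90, "rz": 0.5}, {"dx": -165, "dy": -112, "rz": 0.5}, {"dx": -198, "dy": -135, "rz": 0.5}, {"dx": -231, "dy": -157, "rz": 0.5}, {"dx": -264, "dy": -180, "rz": 0.5}])

```text
invalid input
```

```bash
cat > g.py <<'E'
from h import *
from scipy.spatial.transform import Rotation as Ro
import sys
W=np.array([561.2,106.5]);ey=np.array([.340,.940]);ex=np.array([.940,-.340])
def where():
    s=env.state();p=s['eef_pos'];R=Ro.from_euler('xyz',s['tcp_rot']).as_matrix()
    d=p[:2]-W
    print('t %.2f rigx %.1f rigy %.1f tipz %.1f'%(s['t'],d@ex,d@ey,p[2]-190),'F',np.round(s['ft_force'],1),'open %.2f'%s['opening'],'ang y %.2f'%np.degrees(np.arctan2(R[1,1],R[0,1])),'tz',np.round(R[:,2],3))
    return s,p,R
def to(a,b,z):
    s,p,R=where(); t=np.r_[W+a*ex+b*ey,z+190]; print('inc',np.round(R.T@(t-p),1))
def gap(fn=None):
    c=shot('top',fn); m=masks(c); o={}
    for k,z in(('green',28),('red',60)):
        p=pts(m[k],(200,240,330,345)); w=np.array([ray(c,u,v,z)[:2] for u,v in p]); o[k]=w; 
    print('n',len(o['green']),len(o['red']),'gap %.2f'%((np.mean(o['red']@ey))-np.mean(o['green']@ey)), 'angles',[round(cv2.minAreaRect(w.astype(np.float32))[2],1) for w in o.values()])
E
python3 -c "
from g import *
to(0,16,140)"
```

```text
t 0.25 rigx -524.0 rigy 333.0 tipz 214.5 F [-0.3 -0.8  1.1] open 1.00 ang y 73.11 tz [-0. -0. -1.]
inc [-506.9 -344.    74.6]
```

Request:
play_rows(fingers=0.0, increments=[{"dx": -33, "dy": -22, "dz": 0, "rx": 0, "ry": 0, "rz": 0}, {"dx": -66, "dy": -45, "dz": 0, "rx": 0, "ry": 0, "rz": 0}, {"dx": -99, "dy": -67, "dz": 0, "rx": 0, "ry": 0, "rz": 0.25}, {"dx": -132, "dy": -90, "dz": 0, "rx": 0, "ry": 0, "rz": 0.5}, {"dx": -165, "dy": -112, "dz": 0, "rx": 0, "ry": 0, "rz": 0.5}, {"dx": -198, "dy": -135, "dz": 0, "rx": 0, "ry": 0, "rz": 0.5}, {"dx": -231, "dy": -157, "dz": 0, "rx": 0, "ry": 0, "rz": 0.5}, {"dx": -264, "dy": -180, "dz": 0, "rx": 0, "ry": 0, "rz": 0.5}])

```text
t: 0.92
eef_pos: [382.7, 347.5, 404.7]
tcp_rot: [-3.141, 0.0, 2.795]
ft_force: [0.1, 0.6, -0.7]
opening: 0.495
```

```bash
python3 -c "
from g import *
to(0,16,140)"
```

```text
t 0.92 rigx -249.7 rigy 165.8 tipz 214.7 F [ 0.1  0.6 -0.7] open 0.50 ang y 70.12 tz [ 0. -0. -1.]
inc [-249.8 -149.9   74.7]
```

Request:
play_rows(fingers=0.0, increments=[{"dx": -34, "dy": -20, "dz": 8, "rx": 0, "ry": 0, "rz": 0}, {"dx": -68, "dy": -40, "dz": 18, "rx": 0, "ry": 0, "rz": 0}, {"dx": -102, "dy": -60, "dz": 28, "rx": 0, "ry": 0, "rz": 0}, {"dx": -136, "dy": -80, "dz": 38, "rx": 0, "ry": 0, "rz": 0}, {"dx": -170, "dy": -100, "dz": 48, "rx": 0, "ry": 0, "rz": 0}, {"dx": -200, "dy": -120, "dz": 58, "rx": 0, "ry": 0, "rz": 0}, {"dx": -230, "dy": -138, "dz": 68, "rx": 0, "ry": 0, "rz": 0}, {"dx": -250, "dy": -150, "dz": 75, "rx": 0, "ry": 0, "rz": 0}])

```text
t: 1.58
eef_pos: [568.3, 118.8, 328.8]
tcp_rot: [-3.141, -0.0, 2.793]
ft_force: [-0.3, 0.3, 0.3]
opening: 0.009
```

```bash
python3 -c "
from g import *
to(0,16,108)
gap('t2.png');shot('scene','s2.png')"
```

```text
t 1.58 rigx 2.5 rigy 14.0 tipz 138.8 F [-0.3  0.3  0.3] open 0.01 ang y 70.03 tz [-0. -0. -1.]
inc [ 2.5  2.  30.8]
n 122 85 gap 24.53 angles [70.3, 70.1]
```

View pics/t2.png

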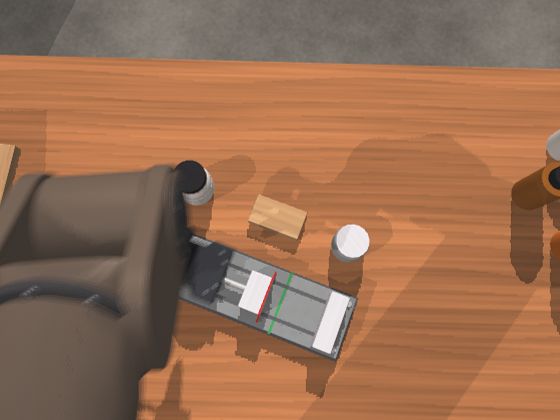

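View pics/s2.png

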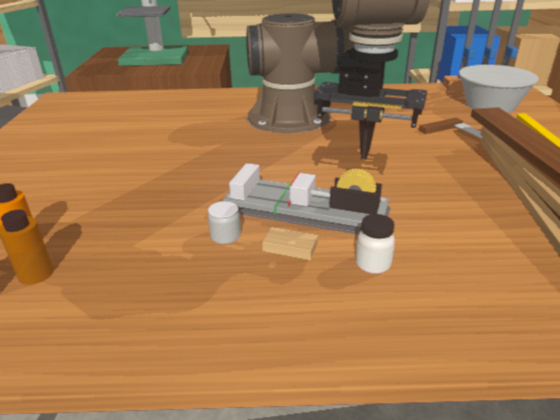

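Request:
play_rows(increments=[{"dx": 2.5, "dy": 0, "dz": 20, "rx": 0, "ry": 0, "rz": 0}, {"dx": 2.5, "dy": 0, "dz": 33, "rx": 0, "ry": 0, "rz": 0}, {"dx": 2.5, "dy": 0, "dz": 37, "rx": 0, "ry": 0, "rz": 0}, {"dx": 2.5, "dy": 0, "dz": 40, "rx": 0, "ry": 0, "rz": 0}, {"dx": 2.5, "dy": 0, "dz": 40, "rx": 0, "ry": 0, "rz": 0}])

```text
t: 2.1
eef_pos: [565.7, 120.2, 288.6]
tcp_rot: [-3.14, -0.002, 2.792]
ft_force: [-3.2, 1.4, 4.3]
opening: 0.003
```

```bash
python3 -c "
from g import *
to(0,-16,98)
gap();c=shot('scene');cv2.imwrite('pics/s3.png',cv2.resize(c['image'][130:250,250:410,::-1],None,fx=5,fy=5))"
```

```text
t 2.10 rigx -0.4 rigy 14.4 tipz 98.6 F [-3.2  1.4  4.3] open 0.00 ang y 69.96 tz [-0.002 -0.    -1.   ]
inc [ -0.5 -30.4   0.7]
n 153 84 gap 24.65 angles [70.3, 70.1]
```

View pics/s3.png

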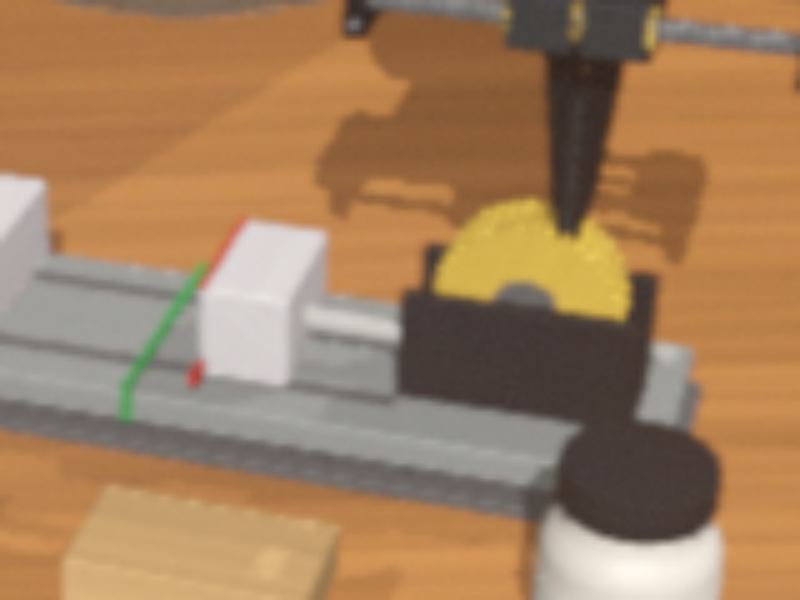

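Request:
play_rows(increments=[{"dx": 0, "dy": -5, "dz": 1, "rx": 0, "ry": 0, "rz": 0}, {"dx": 0, "dy": -12, "dz": 1, "rx": 0, "ry": 0, "rz": 0}, {"dx": 0, "dy": -19, "dz": 1, "rx": 0, "ry": 0, "rz": 0}, {"dx": 0, "dy": -26, "dz": 2, "rx": 0, "ry": 0, "rz": 0}, {"dx": 0, "dy": -32, "dz": 3, "rx": 0, "ry": 0, "rz": 0}, {"dx": 0, "dy": -32, "dz": 3, "rx": 0, "ry": 0, "rz": 0}])

```text
t: 2.7
eef_pos: [554.5, 89.3, 286.8]
tcp_rot: [-3.141, -0.0, 2.792]
ft_force: [-2.8, -3.9, 4.4]
opening: 0.005
```

```bash
python3 -c "
from g import *
to(0,18,112)
gap()"
```

```text
t 2.70 rigx -0.4 rigy -18.4 tipz 96.8 F [-2.8 -3.9  4.4] open 0.00 ang y 69.94 tz [-0.001 -0.001 -1.   ]
inc [ -0.3  36.4 -15.2]
n 144 86 gap 19.81 angles [70.3, 70.0]
```

Request:
play_rows(increments=[{"dx": 0, "dy": -2, "dz": -16, "rx": 0, "ry": 0, "rz": 0}, {"dx": 0, "dy": 0, "dz": -18, "rx": 0, "ry": 0, "rz": 0}, {"dx": 0, "dy": 20, "dz": -18, "rx": 0, "ry": 0, "rz": 0}, {"dx": 0, "dy": 35, "dz": -18, "rx": 0, "ry": 0, "rz": 0}, {"dx": 0, "dy": 35, "dz": -12, "rx": 0, "ry": 0, "rz": 0}, {"dx": 0, "dy": 35, "dz": -3, "rx": 0, "ry": 0, "rz": 0}, {"dx": 0, "dy": 35, "dz": 1, "rx": 0, "ry": 0, "rz": 0}, {"dx": 0, "dy": 35, "dz": 1, "rx": 0, "ry": 0, "rz": 0}])

```text
t: 3.42
eef_pos: [566.7, 122.6, 284.6]
tcp_rot: [-3.141, -0.001, 2.791]
ft_force: [0.4, 4.6, 7.3]
opening: 0.008
```

```bash
python3 -c "
from g import *
to(0,-18,97)
gap()"
```

```text
t 3.42 rigx -0.3 rigy 17.0 tipz 94.6 F [0.4 4.6 7.3] open 0.01 ang y 69.94 tz [-0.001 -0.    -1.   ]
inc [ -0.4 -35.   -2.3]
n 153 83 gap 19.77 angles [70.3, 70.2]
```

Request:
play_rows(increments=[{"dx": 0, "dy": -6, "dz": -2, "rx": 0, "ry": 0, "rz": 0}, {"dx": 0, "dy": -13, "dz": -3, "rx": 0, "ry": 0, "rz": 0}, {"dx": 0, "dy": -20, "dz": -3, "rx": 0, "ry": 0, "rz": 0}, {"dx": 0, "dy": -28, "dz": -2, "rx": 0, "ry": 0, "rz": 0}, {"dx": 0, "dy": -35, "dz": -1, "rx": 0, "ry": 0, "rz": 0}, {"dx": 0, "dy": -35, "dz": -1, "rx": 0, "ry": 0, "rz": 0}])

```text
t: 3.97
eef_pos: [554.3, 88.3, 285.8]
tcp_rot: [-3.14, -0.001, 2.791]
ft_force: [-1.5, -4.2, 5.0]
opening: 0.007
```

```bash
python3 -c "
from g import *
to(0,18,97)
gap()"
```

```text
t 3.97 rigx -0.3 rigy -19.4 tipz 95.8 F [-1.5 -4.2  5. ] open 0.01 ang y 69.88 tz [-0.002 -0.001 -1.   ]
inc [-0.1 37.4 -1.3]
n 148 85 gap 14.32 angles [70.0, 70.1]
```

Request:
play_rows(increments=[{"dx": 0, "dy": -2, "dz": -16, "rx": 0, "ry": 0, "rz": 0}, {"dx": 0, "dy": 0, "dz": -19, "rx": 0, "ry": 0, "rz": 0}, {"dx": 0, "dy": 20, "dz": -19, "rx": 0, "ry": 0, "rz": 0}, {"dx": 0, "dy": 36, "dz": -19, "rx": 0, "ry": 0, "rz": 0}, {"dx": 0, "dy": 36, "dz": -12, "rx": 0, "ry": 0, "rz": 0}, {"dx": 0, "dy": 36, "dz": -3, "rx": 0, "ry": 0, "rz": 0}, {"dx": 0, "dy": 36, "dz": 0, "rx": 0, "ry": 0, "rz": 0}, {"dx": 0, "dy": 36, "dz": 0, "rx": 0, "ry": 0, "rz": 0}])

```text
t: 4.68
eef_pos: [566.8, 122.4, 284.7]
tcp_rot: [-3.14, -0.002, 2.79]
ft_force: [0.5, 6.3, 7.3]
opening: 0.006
```

Request:
play_rows(increments=[{"dx": 0, "dy": -6, "dz": -1, "rx": 0, "ry": 0, "rz": 0}, {"dx": 0, "dy": -13, "dz": -2, "rx": 0, "ry": 0, "rz": 0}, {"dx": 0, "dy": -20, "dz": -2, "rx": 0, "ry": 0, "rz": 0}, {"dx": 0, "dy": -28, "dz": -1, "rx": 0, "ry": 0, "rz": 0}, {"dx": 0, "dy": -35, "dz": 0, "rx": 0, "ry": 0, "rz": 0}, {"dx": 0, "dy": -35, "dz": 0, "rx": 0, "ry": 0, "rz": 0}])

```text
t: 5.18
eef_pos: [554.3, 87.9, 284.3]
tcp_rot: [-3.14, -0.002, 2.789]
ft_force: [-1.1, -5.8, 6.0]
opening: 0.006
```

```bash
python3 -c "
from g import *
to(0,18,97)
gap('t4.png')"
```

```text
t 5.18 rigx -0.2 rigy -19.8 tipz 94.3 F [-1.1 -5.8  6. ] open 0.01 ang y 69.82 tz [-0.003 -0.001 -1.   ]
inc [ 0.  37.8 -2.7]
n 142 89 gap 8.97 angles [70.0, 70.2]
```

Request:
play_rows(increments=[{"dx": 0, "dy": -2, "dz": -16, "rx": 0, "ry": 0, "rz": 0}, {"dx": 0, "dy": 0, "dz": -20, "rx": 0, "ry": 0, "rz": 0}, {"dx": 0, "dy": 20, "dz": -20, "rx": 0, "ry": 0, "rz": 0}, {"dx": 0, "dy": 36, "dz": -20, "rx": 0, "ry": 0, "rz": 0}, {"dx": 0, "dy": 36, "dz": -13, "rx": 0, "ry": 0, "rz": 0}, {"dx": 0, "dy": 36, "dz": -5, "rx": 0, "ry": 0, "rz": 0}, {"dx": 0, "dy": 36, "dz": -1, "rx": 0, "ry": 0, "rz": 0}, {"dx": 0, "dy": 36, "dz": -1, "rx": 0, "ry": 0, "rz": 0}])

```text
t: 5.9
eef_pos: [566.7, 121.6, 284.2]
tcp_rot: [-3.14, -0.002, 2.789]
ft_force: [0.8, 5.2, 8.8]
opening: 0.004
```

Request:
play_rows(increments=[{"dx": 0, "dy": -6, "dz": -1, "rx": 0, "ry": 0, "rz": 0}, {"dx": 0, "dy": -13, "dz": -2, "rx": 0, "ry": 0, "rz": 0}, {"dx": 0, "dy": -20, "dz": -2, "rx": 0, "ry": 0, "rz": 0}, {"dx": 0, "dy": -28, "dz": -1, "rx": 0, "ry": 0, "rz": 0}, {"dx": 0, "dy": -34, "dz": 0, "rx": 0, "ry": 0, "rz": 0}, {"dx": 0, "dy": -34, "dz": 0, "rx": 0, "ry": 0, "rz": 0}])

```text
t: 6.4
eef_pos: [554.4, 87.9, 283.6]
tcp_rot: [-3.139, -0.003, 2.788]
ft_force: [-1.0, -5.3, 6.7]
opening: 0.002
```

```bash
python3 -c "
from g import *
to(0,18,97)
gap('t5.png')"
```

```text
t 6.40 rigx -0.0 rigy -19.8 tipz 93.6 F [-1.  -5.3  6.7] open 0.00 ang y 69.75 tz [-0.003 -0.002 -1.   ]
inc [ 0.2 37.8 -3.5]
n 141 93 gap 3.66 angles [70.3, 70.1]
```

Request:
play_rows(increments=[{"dx": 0, "dy": -2, "dz": -16, "rx": 0, "ry": 0, "rz": 0}, {"dx": 0, "dy": 0, "dz": -24, "rx": 0, "ry": 0, "rz": 0}, {"dx": 0, "dy": 14, "dz": -24, "rx": 0, "ry": 0, "rz": 0}, {"dx": 0, "dy": 28, "dz": -24, "rx": 0, "ry": 0, "rz": 0}, {"dx": 0, "dy": 28, "dz": -24, "rx": 0, "ry": 0, "rz": 0}])

```text
t: 6.87
eef_pos: [564.9, 116.6, 307.0]
tcp_rot: [-3.139, -0.003, 2.789]
ft_force: [-0.4, 0.7, -0.3]
opening: 0.005
```

```bash
python3 -c "
from g import *
where()
gap('t6.png');c=shot('top');cv2.imwrite('pics/c6.png',cv2.resize(c['image'][260:345,225:325,::-1],None,fx=7,fy=7,interpolation=cv2.INTER_NEAREST))
c=shot('scene');cv2.imwrite('pics/s6.png',cv2.resize(c['image'][165:235,240:340,::-1],None,fx=7,fy=7,interpolation=cv2.INTER_CUBIC))"
```

```text
t 6.87 rigx 0.1 rigy 10.8 tipz 117.0 F [-0.4  0.7 -0.3] open 0.01 ang y 69.82 tz [-0.003 -0.001 -1.   ]
n 118 98 gap 3.66 angles [70.3, 70.1]
```

View pics/c6.png

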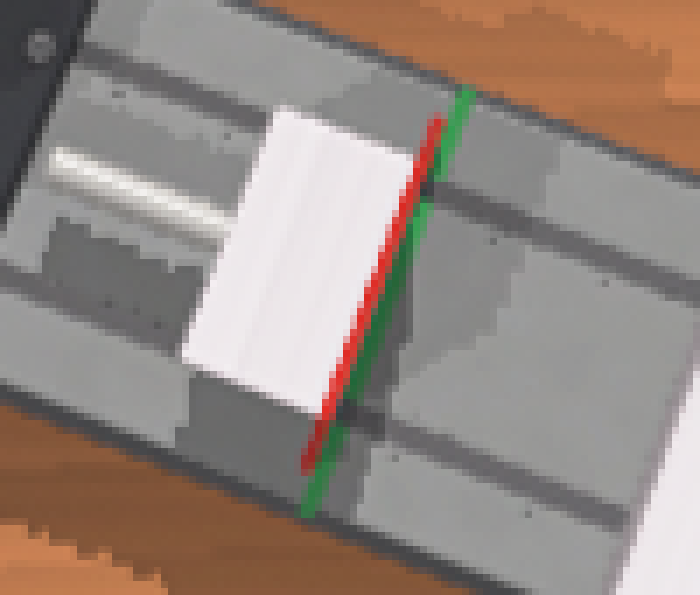

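View pics/s6.png

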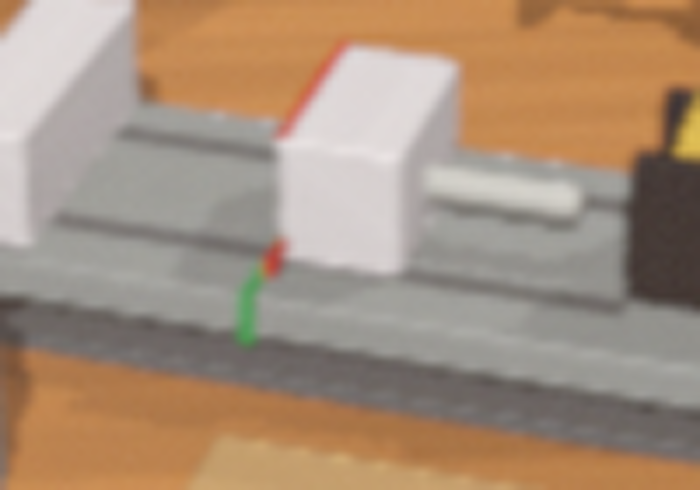

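```bash
cat > m.py <<'E'
from g import *
def fine():
    c=shot('top');m=masks(c);p=pts(m['red'],(200,240,330,345))
    G=pts(m['green'],(200,240,330,345));gw=np.array([ray(c,u,v,28)[:2] for u,v in G])
    # green reference line: ends outside the jaw only
    gx=(gw-W)@ex; e=abs(gx)>44; gl=(gw-W)@ey
    print('green ends',[(round(gl[s].mean(),2),s.sum()) for s in(gx>44,gx<-44)],'initial',round((np.array([511.11,-30.05])-W)@ey,2))
    for nm,z,lo,hi in(('fins',34,33,60),('top',68,0,28)):
        w=np.array([ray(c,u,v,z)[:2] for u,v in p]);x=(w-W)@ex;y=(w-W)@ey
        for s,q in((1,'+x'),(-1,'-x')):
            k=(s*x>lo)&(s*x<hi); print(nm,q,k.sum(),'y mean %.2f front %.2f'%(y[k].mean(),y[k].mean()-1.5))
E
python3 -c "
from m import *
fine()"
```

```text
green ends [(np.float64(-145.2), np.int64(10)), (np.float64(-145.53), np.int64(12))] initial -145.39
fins +x 9 y mean -141.62 front -143.12
fins -x 9 y mean -141.53 front -143.03
top +x 35 y mean -141.95 front -143.45
top -x 37 y mean -141.87 front -143.37
```

Request:
play_rows(increments=[{"dx": 0, "dy": -4, "dz": 5, "rx": 0, "ry": 0, "rz": 0}, {"dx": 0, "dy": -4, "dz": 13, "rx": 0, "ry": 0, "rz": 0}, {"dx": 0, "dy": -4, "dz": 17, "rx": 0, "ry": 0, "rz": 0}, {"dx": 0, "dy": -4, "dz": 19, "rx": 0, "ry": 0, "rz": 0}, {"dx": 0, "dy": -4, "dz": 19, "rx": 0, "ry": 0, "rz": 0}])

```text
t: 7.48
eef_pos: [562.7, 110.6, 287.4]
tcp_rot: [-3.138, -0.004, 2.788]
ft_force: [-0.2, -0.8, 7.9]
opening: 0.005
```

```bash
python3 -c "
from m import *
where();fine()"
```

```text
t 7.48 rigx 0.0 rigy 4.4 tipz 97.4 F [-0.2 -0.8  7.9] open 0.00 ang y 69.77 tz [-0.005 -0.002 -1.   ]
green ends [(np.float64(-145.38), np.int64(11)), (np.float64(-145.53), np.int64(12))] initial -145.39
fins +x 7 y mean -141.62 front -143.12
fins -x 8 y mean -141.66 front -143.16
top +x 34 y mean -141.92 front -143.42
top -x 35 y mean -141.95 front -143.45
```

Request:
play_rows(increments=[{"dx": 0, "dy": -4, "dz": 0, "rx": 0, "ry": 0, "rz": 0}, {"dx": 0, "dy": -8, "dz": 0, "rx": 0, "ry": 0, "rz": 0}, {"dx": 0, "dy": -13, "dz": 0, "rx": 0, "ry": 0, "rz": 0}, {"dx": 0, "dy": -13, "dz": 0, "rx": 0, "ry": 0, "rz": 0}, {"dx": 0, "dy": -13, "dz": -12, "rx": 0, "ry": 0, "rz": 0}, {"dx": 0, "dy": -13, "dz": -35, "rx": 0, "ry": 0, "rz": 0}, {"dx": 0, "dy": -13, "dz": -60, "rx": 0, "ry": 0, "rz": 0}, {"dx": 0, "dy": -13, "dz": -60, "rx": 0, "ry": 0, "rz": 0}])

```text
t: 8.2
eef_pos: [559.0, 98.4, 351.0]
tcp_rot: [-3.14, 0.001, 2.788]
ft_force: [-0.2, -0.5, -0.6]
opening: 0.009
```

```bash
python3 -c "
from m import *
where();fine();c=shot('top','t7.png');cv2.imwrite('pics/c7.png',cv2.resize(c['image'][260:345,225:325,::-1],None,fx=7,fy=7,interpolation=cv2.INTER_NEAREST))
c=shot('scene');cv2.imwrite('pics/s7.png',cv2.resize(c['image'][130:250,240:400,::-1],None,fx=5,fy=5,interpolation=cv2.INTER_CUBIC))"
```

```text
t 8.20 rigx 0.7 rigy -8.4 tipz 161.0 F [-0.2 -0.5 -0.6] open 0.01 ang y 69.75 tz [ 0.    -0.002 -1.   ]
green ends [(np.float64(-145.36), np.int64(9)), (np.float64(-145.53), np.int64(12))] initial -145.39
fins +x 8 y mean -143.34 front -144.84
fins -x 8 y mean -143.45 front -144.95
top +x 31 y mean -143.70 front -145.20
top -x 32 y mean -143.69 front -145.19
```

View pics/c7.png

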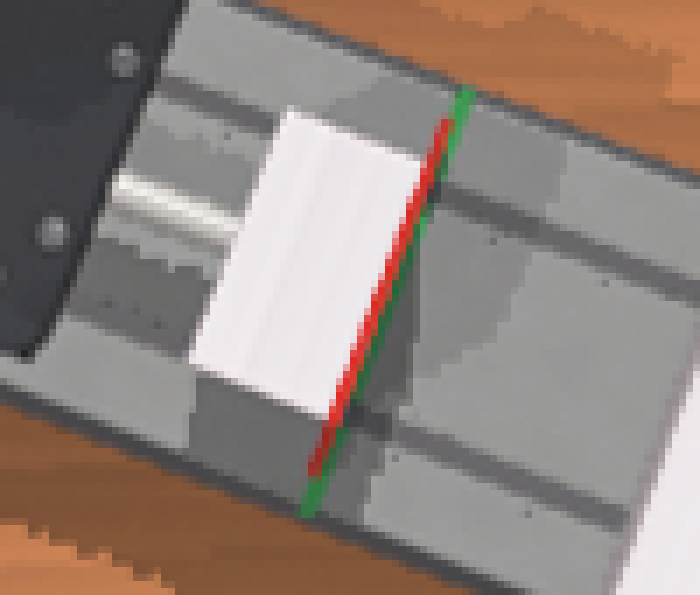

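View pics/s7.png

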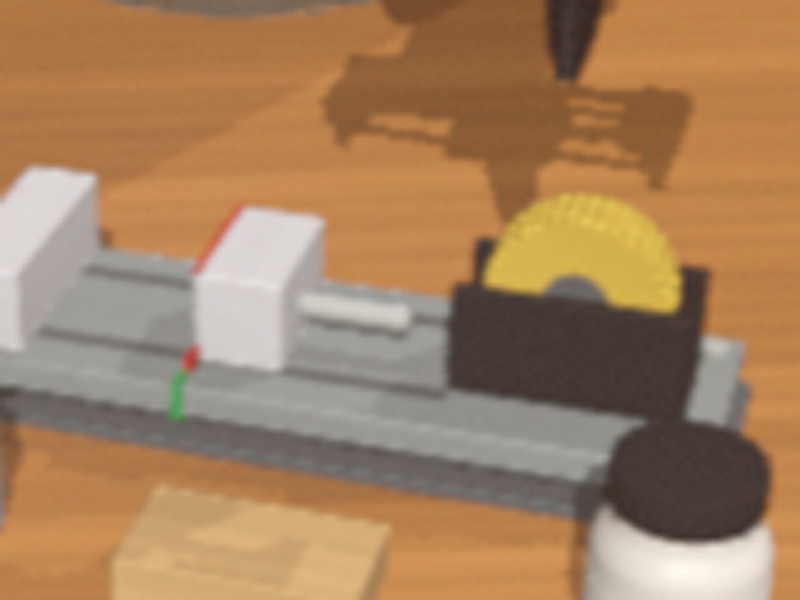

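The red fins lie over the green line, with a thin green strip still showing in front. I'll check that strip with a finer profile across the line.

```bash
cat > prof.py <<'E'
from g import *
from scipy.ndimage import map_coordinates
c=shot('top');im=c['image'].astype(float)
s=np.arange(-152,-137.9,.5)
def prof(xs,z):
    P=np.array([[np.r_[W+x*ex+y*ey,z] for x in xs] for y in s]).reshape(-1,3);uv=proj(c,P)
    return np.array([map_coordinates(im[...,k],[uv[:,1],uv[:,0]],order=1).reshape(len(s),-1).mean(1) for k in range(3)]).T
a=prof(np.r_[np.arange(45,49,.5),np.arange(-49,-45,.5)],28); b=prof(np.r_[np.arange(33,42,.5),np.arange(-42,-33,.5)],34)
for y,p,q in zip(s,a,b): print(y,'bed G-R %.0f'%(p[1]-p[0]),'| fin G-R %.0f'%(q[1]-q[0]))
g=np.clip(a[:,1]-a[:,0]-10,0,None);r=np.clip(b[:,0]-b[:,1]-10,0,None)
print('green c',(g*s).sum()/g.sum(),'w',g.sum()*.5/g.max(),'red c',(r*s).sum()/r.sum(),'w',r.sum()*.5/r.max())
E
python3 prof.py
```

```text
-152.0 bed G-R -0 | fin G-R 0
-151.5 bed G-R -0 | fin G-R -0
-151.0 bed G-R -1 | fin G-R -0
-150.5 bed G-R -1 | fin G-R -1
-150.0 bed G-R -1 | fin G-R -1
-149.5 bed G-R -0 | fin G-R -1
-149.0 bed G-R 4 | fin G-R 2
-148.5 bed G-R 13 | fin G-R 10
-148.0 bed G-R 27 | fin G-R 23
-147.5 bed G-R 43 | fin G-R 39
-147.0 bed G-R 58 | fin G-R 52
-146.5 bed G-R 70 | fin G-R 53
-146.0 bed G-R 79 | fin G-R 36
-145.5 bed G-R 83 | fin G-R 1
-145.0 bed G-R 80 | fin G-R -42
-144.5 bed G-R 71 | fin G-R -81
-144.0 bed G-R 55 | fin G-R -107
-143.5 bed G-R 38 | fin G-R -117
-143.0 bed G-R 23 | fin G-R -109
-142.5 bed G-R 12 | fin G-R -86
-142.0 bed G-R 5 | fin G-R -57
-141.5 bed G-R 2 | fin G-R -32
-141.0 bed G-R 0 | fin G-R -15
-140.5 bed G-R -0 | fin G-R -5
-140.0 bed G-R -0 | fin G-R -0
-139.5 bed G-R 0 | fin G-R 2
-139.0 bed G-R 0 | fin G-R 2
-138.5 bed G-R 0 | fin G-R 1
-138.0 bed G-R 0 | fin G-R 1
green c -145.54145302815175 w 3.5771888818679676 red c -143.35061413339236 w 2.607548816812358
```

```bash
python3 - <<'E'
from g import *
a=cv2.imread('pics/top1.png').astype(int);b=shot('top')['image'][...,::-1].astype(int)
for n,(x0,y0,x1,y1) in dict(offcut=(245,190,310,240),tin=(330,222,372,264),jar=(190,160,218,208)).items():
    print(n,np.abs(a-b)[y0:y1,x0:x1].mean().round(2))
where(); print(env.job_done())
E
```

```text
offcut 9.2
tin 7.03
jar 25.91
t 8.45 rigx 0.0 rigy -8.6 tipz 156.5 F [-0.1 -0.2  0.3] open 0.00 ang y 69.76 tz [-0.007 -0.002 -1.   ]
the job is handed in; nothing more can be done
None
```

I set the stop by rolling the wheel: four strokes of about 35 mm and one final stroke of about 13 mm, all with the shut fingertips on top of it. I then lifted the hand clear and handed the job in at about 8.5 s of the 64 s.

- **Jaw position:** The jaw's front face stands about 0.2–0.7 mm short of the middle of the green mark, on the open side (limit ±2 mm). I measured it three ways from the top camera, and they disagree within that range:

| Method | Short of the mark |
|---|---|
| Red top line | 0.2 mm |
| Point where red meets green at the fins | 0.4 mm |
| Centre of the pointer fins | 0.5–0.7 mm |

- **Assumption in these figures:** The top-line and fin-centre figures take the front face as 1.5 mm ahead of the red's centre. That holds if the red is 3 mm thick, which is given for the fins but assumed for the top line.
- **Hand:** The fingertips were last at about 157 mm height, above everything on the bench, with the wrist force near zero. In the strokes they came down only onto the wheel.
- **Jar, offcut and tin:** My last check here was inconclusive. The before-and-after picture differences were not near zero (offcut 9, tin 7, jar 26 grey levels), most likely from the arm's shadow and the arm partly covering the jar. I did not measure their final positions. All three looked in place in the later pictures I viewed, and the hand was never low near them.

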